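Take the turquoise bead cassette out of the stall's chest

ROBOT

A 6-joint arm with a two-finger parallel gripper is mounted at the origin on the work surface. World frame = base frame: x ahead of the robot, y to its left, z up, the work surface at z = 0. Lengths are in mm, angles in rad, forces in N, time in s.
With the tool pointing down it reaches from about 300 to 875 mm from the base axis. Payload 4.2 kg.
Tool frame: the origin (TCP) lies midway between the tips of the shut fingers; the grasp point (between the pads) lies 19 mm behind it (ctrl.pinch_z is the z of the grasp point in the tool frame, in mm); z points along the fingers, y is the line along which they close (so a half turn about z gives the same grasp; the last joint's range is limited). The gripper opens to 85 mm and grips with 20 to 120 N. Pads are 22 mm wide; open, the fingers measure 114 mm over their backs; the gripper's body (76 mm by 85 mm) begins 54 mm behind the grasp point. The pads swing forward as they close: fully open they stand 13 mm farther back than shut.
Start: joints at [-1.231, 0.32, 1.565, -0, 1.257, -0.02], TCP at [202.454, -538.195, 231.338] pointing down, gripper open.
Joint ranges: [-3.11, 3.11], [-0.84, 2.01], [0.21, 2.61], [-1.34, 4.49], [0.05, 2.63], [-2.56, 2.56]. Speed limits (rad/s): [2.57, 2.57, 3.14, 3.14, 3.14, 3.14].

INTERFACE

Orientations are given as a unit quaternion [x, y, z, w].
In Python, from bench import telemetry, get_image, ctrl gives the robot as it stands.
- The arm moves only by the shell command python3 -m inch 'ROWS' [FORCE]. ROWS is JSON, a list of rows, each a list of 7 numbers: the finger opening in mm, from 0 to 85.4, then the shift along the tool's x, y, z in mm, then the turn, a rotation vector about the tool's x, y, z in degrees. In form: [[grip, tx, ty, tz, rx, ry, rz], ...]. A call has 1 to 5 rows; each row shifts and turns the commanded pose from where the row before left it, along the tool's axes as they then stand; what a row does not reach is not made up. A row lasts 1/12 s, in which the tool goes at most 41.7 mm and 7.16 degrees, less where a joint would pass 70% of its speed; a pose out of reach is approached as far as the arm can. A call with a gripper value outside its range is refused whole. The fingers move at their own pace and stop on an object; FORCE is the grip in N (left out, the last holds). Time passes only in rows, so rows that do not move let the fingers close. It gives the time, the measured TCP pose, the force, the opening and the grip force at its end, in the units of the state.
- telemetry.state(): the state, without advancing time (a new reading comes with each control period).
- get_image(name): name is "scene" or "side" or "wrist"; returns a dict with "color" (480x640x3 uint8, blue, green, red), "fx", "fy", "cx", "cy" (pixels), "origin" and "rotation" of the camera in the world; the wrist camera has in their place "tool_from_camera" (4x4, takes a point from camera to tool coordinates, whose origin is the TCP and whose axes are the flange's). Camera axes: x right, y up, looking along -z (the intrinsics and any distortion apply to the point x, -y, -z); pixel columns grow to the right and rows downward; lengths in mm; the calibration is good to about 2 mm. A picture is of the moment at which its call begins: read the wrist's pose just before it. There is no depth.
- ctrl.hand_in(): hands the job in; it is judged then, once.
The state is a dict: "time": time; "q": joint angles; "dq": joint speeds; "tau": joint torques, N m; "eef_pos": TCP position; "ee_rot": TCP orientation; "contact_force": force on the tool from outside, world axes, zero at the start; "wrist_torque": the same for the moment, N m; "opening": opening from 0.0 (shut) to 1.0 (fully open); "grip_force": force on a finger pad.
Only numpy, scipy, OpenCV 4.12 (cv2) and the standard library are available. Lean on these libraries where they do the work, as an engineer would, in place of code of your own. Each camera call takes 0.05 s, during which the arm holds its last target. There are 200 camera calls.

TASK

A customer wants to see the turquoise beads: pull the drawer of the small chest all the way out to its stop and leave it open, then pinch the two brass side catches of the turquoise cassette together and lift it straight out. Finish while still holding it by its pinched catches, level and still, with its underside a good hand's breadth (8 cm or so) above the top of the chest; do not let go or put it down. Leave the coral-red cassette locked in the drawer and everything else on the table where it stands.

Things in the scene. Friction and masses are not known exactly. Their poses are not given: they have to be found in the camera images.
- chest: fixed light-wood chest, 240 deep (own x) x 257 wide (own y) x 117 mm high, standing on the table. Origin: centre of its underside; own x points from its front to its back, z up; its single drawer opens towards own -x
- drawer (a joint): how far the drawer is pulled out: 0 = shut, 0.16 m = at its stop. Slides along the chest's own -x; stays where it is left (about 2.5 N friction); starts shut or up to 20 mm open
- drawer_handle (a point): middle of the brass bar handle on the dark drawer front; the bar is 12 mm thick, 110 mm long along own y, 80 mm above the table, with its centre 45 mm out from the drawer front (39 mm clear behind the bar); drawer front's top edge is 101 mm above the table. Moves with the drawer; x axis points from the handle into the chest, z up
- drawer_floor (a point): point on the drawer's inner floor (30 mm above the table), 157 mm behind the handle bar's centre along own x; moves with the drawer, same axes. The inside of the drawer is 200 mm long and 215 wide, side walls 40 mm high above the floor. One cassette in each of two railed bays, 45 mm either side of this point along own y; which one is where varies, as does its place along the bay
- turquoise: bead cassette with turquoise (blue-green) beads on top: black block 84 long (own x, the drawer's slide direction) x 32 wide (own y) x 50 mm high (beads to 56), 0.15 to 0.3 kg, standing upright on the drawer floor, hidden while the drawer is shut. Origin: centre of its underside; z up. A brass spring catch in the middle of each long side locks it; it comes straight up when both are pressed in
- turquoise_pads (a point): point midway between the turquoise cassette's two brass catch pads, 39 mm above its underside, same axes. Pads: 28 wide along own x, from 17 mm below to 17 mm above this point, outer faces 50 mm apart along own y at rest, 36 fully pressed. Below them, rail lips on the drawer floor reach up to 23 mm below this point, 18 to 29 mm either side: keep fingertips above these
- turquoise_left (a joint): spring catch on the turquoise cassette's own +y side, a ribbed brass pad. Value = how far it is pushed in: 0 = sprung out (locked), 0.007 m = fully pressed, at its stop (free); spring 1.5 N at rest, 5 N fully pressed. The cassette is locked down unless both catches are in at least 5.5 mm
- turquoise_right (a joint): spring catch on the turquoise cassette's own -y side, a ribbed brass pad. Value = how far it is pushed in: 0 = sprung out (locked), 0.007 m = fully pressed, at its stop (free); spring 1.5 N at rest, 5 N fully pressed. The cassette is locked down unless both catches are in at least 5.5 mm
- coral: bead cassette with coral-red beads, otherwise exactly like the turquoise one, in the other bay; stays locked in place. Origin: centre of its underside
- salt_light: rose salt-stone tealight holder, 84 mm across, 62 high, standing on the table to the robot's left of the chest; leave alone. Origin: centre of its underside
- bracelet_amber: amber bead bracelet, 72 mm across, 10 high, lying on the table to the robot's right of the chest; leave alone. Origin: its centre, underside
- bracelet_jade: dark green bead bracelet, 72 mm across, 10 high, lying flat on the table between the robot and the chest, where the open drawer and handle pass well above it; leave alone. Origin: its centre, underside
- mug: white mug, 76 mm across, 85 high; leave alone. Origin: centre of its underside
- jar: amber glass jar with black cap, 52 mm across, 80 high; leave alone. Origin: centre of its underside
- bowl: terracotta bowl, 100 mm across, 35 high; leave alone. Origin: centre of its underside
- screwdriver: screwdriver lying on the table, 160 mm long; leave alone. Origin: under its middle

How it is judged (in metres and radians):
On the way, in this order (a step that is already met when the one before it is completed fails the run):
1. the drawer is pulled out to its stop (value of joint drawer above 0.152 m), for 0.2 s.
2. both catches of the turquoise cassette are pinched in while it still sits in the drawer (value of joint each of turquoise_left, turquoise_right above 0.005 m and z of turquoise in the frame of drawer_floor below 0.008 m), for 0.05 s.
At the end, for the whole second after the job is handed in: Drawer at least 140 of 160 mm out; turquoise cassette held by its catches (both in 4 mm or more, finger force over 1 N), underside over 160 mm above the table, tilt under 0.3 rad, slower than 0.03 m/s, not touching the chest or drawer; coral cassette within 8 mm of the drawer floor (value of joint drawer above 0.14 m and height (world z) of turquoise above 0.16 m and angle between turquoise's own z axis and vertical below 0.3 rad and linear speed of turquoise below 0.03 m/s and value of joint each of turquoise_left, turquoise_right above 0.004 m and contact force between turquoise and the fingers above 1 N and contact force between turquoise and chest below 0.2 N and z of coral in the frame of drawer_floor below 0.008 m); the arm keeps its last pose, push and grip.
It fails at once if the turquoise cassette is tipped by more than 0.5 rad (angle between turquoise's own z axis and vertical above 0.5 rad).
It fails at once if the coral cassette comes out of its rails (over 8 mm off the drawer floor) (z of coral in the frame of drawer_floor above 0.008 m).
It fails at once if anything else (salt light, bracelets, mug, jar, bowl, screwdriver) is moved by more than 30 mm (distance of any of salt_light, bracelet_amber, bracelet_jade, mug, jar, bowl, screwdriver from where it was at the start of the episode above 0.03 m).
It also fails if it takes over 48 s, if anything falls off the work surface, if the arm or the gripper's body presses on something with over 40 N, if the wrist force passes 120 N, or if a joint passes its speed limit or range.

## Working session

There is one attempt and no reset: what is moved stays moved. The work goes in short steps, Python scripts to look and compute and a shell command to move; the robot and the scene stay as the last step left them, time stands still between calls to the robot, and variables do not carry over. Pictures are saved under pics/ and viewed, at most 10 in all, crops included, and the job is handed in when it is done.

```bash
ls; mkdir -p pics
python3 - <<'E'
from bench import telemetry,get_image,ctrl
import cv2,pickle
s=telemetry.state();print(s['time'],s['eef_pos'],s['ee_rot'],ctrl.pinch_z)
d={}
for n in('scene','side'):
    d[n]=get_image(n);print(n,d[n]['origin'],d[n]['fx'],[k for k in d[n]])
    cv2.imwrite(f'pics/{n}0.png',d[n]['color'])
pickle.dump(d,open('d0.pkl','wb'))
E
```

```text
pics
0.0 [ 202.27581056 -537.72308261  230.48042721] [ 9.83859092e-01  1.78942707e-01 -1.63985413e-04 -8.76655232e-04] -18.700000000000003
scene [1502.07723653  365.7996421  1247.15317957] 574.340614678433 ['color', 'fx', 'fy', 'cx', 'cy', 'origin', 'rotation']
side [ 222.1484647  -793.93926572 1099.08627128] 568.5574572731089 ['color', 'fx', 'fy', 'cx', 'cy', 'origin', 'rotation']
```

View pics/scene0.png

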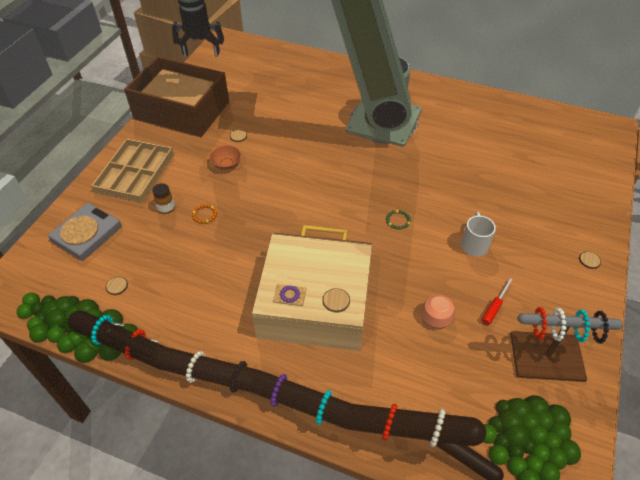

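View pics/side0.png

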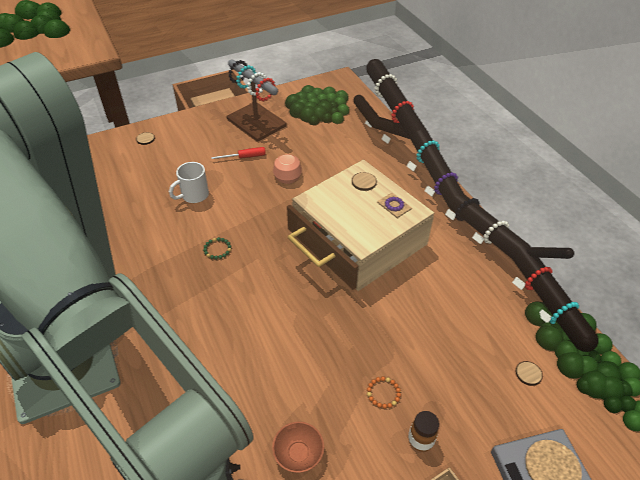

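The scene view shows the chest at about (315,290) with its handle bar from (303,230) to (346,234). The side view shows the bar from about (291,233) to (321,264). Next I'll measure the bar and the chest top.

```bash
cat > h.py <<'E'
import numpy as np,cv2
def ray(im,uv,o=None,R=None):
    o=np.array(im['origin'] if o is None else o,float);R=np.array(im['rotation'] if R is None else R)
    d=R@np.array([(uv[0]-im['cx'])/im['fx'],-(uv[1]-im['cy'])/im['fy'],-1]);return o,d/np.linalg.norm(d)
def plane(r,z): return r[0]+r[1]*(z-r[0][2])/r[1][2]
def tri(*rs):
    A=sum(np.eye(3)-np.outer(d,d) for o,d in rs);b=sum((np.eye(3)-np.outer(d,d))@o for o,d in rs)
    p=np.linalg.solve(A,b);return p,max(np.linalg.norm((np.eye(3)-np.outer(d,d))@(p-o)) for o,d in rs)
E
python3 - <<'E'
from h import *
import pickle
d=pickle.load(open('d0.pkl','rb'))
box={'scene':(295,220,355,245),'side':(283,222,340,270)}
top={'scene':(250,225,380,350),'side':(280,150,440,290)}
for n in box:
    im=d[n];hsv=cv2.cvtColor(im['color'],cv2.COLOR_BGR2HSV)
    x0,y0,x1,y1=box[n]
    m=cv2.inRange(hsv,(20,130,120),(32,255,255));mm=np.zeros_like(m);mm[y0:y1,x0:x1]=m[y0:y1,x0:x1]
    k,l,st,c=cv2.connectedComponentsWithStats(mm);i=1+np.argmax(st[1:,4]);print(n,st[i],c[i])
    x0,y0,x1,y1=top[n]
    m2=cv2.inRange(hsv,(14,40,175),(30,130,255));m3=np.zeros_like(m2);m3[y0:y1,x0:x1]=m2[y0:y1,x0:x1]
    m3=cv2.morphologyEx(m3,cv2.MORPH_OPEN,np.ones((3,3)))
    cs,_=cv2.findContours(m3,0,2);c=max(cs,key=cv2.contourArea);h=cv2.convexHull(c);a=cv2.approxPolyDP(h,6,True)[:,0]
    print(a.tolist(),[plane(ray(im,p),117)[:2].round().tolist() for p in a])
    v=im['color'].copy();v[mm>0]=(255,0,255);cv2.polylines(v,[a],True,(255,0,0),1)
    cx=v[140:300,240:400] if n=='scene' else v[150:310,270:430]
    if n=='scene': cx=v[200:360,240:400]
    box[n]=cv2.resize(cx,(400,400),interpolation=cv2.INTER_NEAREST)
cv2.imwrite('pics/c1.png',np.hstack(list(box.values())))
E
```

```text
scene [301 226  46  14 201] [324.25870647 230.20895522]Traceback (most recent call last):
  File "<stdin>", line 15, in <module>
  File "h.py", line 4, in ray
    d=R@np.array([(uv[0]-im['cx'])/im['fx'],-(uv[1]-im['cy'])/im['fy'],-1]);return o,d/np.linalg.norm(d)
      ~^~~~~~~~~~~~~~~~~~~~~~~~~~~~~~~~~~~~~~~~~~~~~~~~~~~~~~~~~~~~~~~~~~~~
ValueError: matmul: Input operand 1 has a mismatch in its core dimension 0, with gufunc signature (n?,k),(k,m?)->(n?,m?) (size 3 is different from 4)
```

```bash
sed -i 's/^import numpy as np,cv2/import numpy as np,cv2\nfrom scipy.spatial.transform import Rotation as Ro/; s/;R=np.array(im\[.rotation.\] if R is None else R)/;R=Ro.from_quat(im["rotation"]).as_matrix() if R is None else R/' h.py
cat > m1.py <<'E'
from h import *
import pickle
d=pickle.load(open('d0.pkl','rb'))
box={'scene':(295,220,355,245),'side':(283,222,340,270)}
top={'scene':(250,225,380,350),'side':(280,150,440,290)}
for n in box:
    im=d[n];hsv=cv2.cvtColor(im['color'],cv2.COLOR_BGR2HSV)
    x0,y0,x1,y1=box[n]
    m=cv2.inRange(hsv,(20,130,120),(32,255,255));mm=np.zeros_like(m);mm[y0:y1,x0:x1]=m[y0:y1,x0:x1]
    k,l,st,c=cv2.connectedComponentsWithStats(mm);i=1+np.argmax(st[1:,4]);print(n,st[i],c[i])
    x0,y0,x1,y1=top[n]
    m2=cv2.inRange(hsv,(14,40,175),(30,130,255));m3=np.zeros_like(m2);m3[y0:y1,x0:x1]=m2[y0:y1,x0:x1]
    m3=cv2.morphologyEx(m3,cv2.MORPH_OPEN,np.ones((3,3)))
    cs,_=cv2.findContours(m3,0,2);c=max(cs,key=cv2.contourArea);h=cv2.convexHull(c);a=cv2.approxPolyDP(h,6,True)[:,0]
    print(a.tolist(),[plane(ray(im,p),117)[:2].round().tolist() for p in a])
    v=im['color'].copy();v[mm>0]=(255,0,255);cv2.polylines(v,[a],True,(255,0,0),1)
    cx=v[200:360,240:400] if n=='scene' else v[150:310,270:430]
    box[n]=cv2.resize(cx,(400,400),interpolation=cv2.INTER_NEAREST)
cv2.imwrite('pics/c1.png',np.hstack(list(box.values())))
E
python3 m1.py
```

```text
scene [301 226  46  14 201] [324.25870647 230.20895522]
[[272, 234], [371, 245], [362, 325], [253, 313]] [[676.0, -96.0], [618.0, 151.0], [846.0, 205.0], [907.0, -39.0]]
side [288 227  46  40 286] [307.68881119 247.78671329]
[[365, 160], [432, 213], [360, 258], [294, 197]] [[849.0, 205.0], [900.0, -39.0], [674.0, -89.0], [621.0, 156.0]]
```

View pics/c1.png

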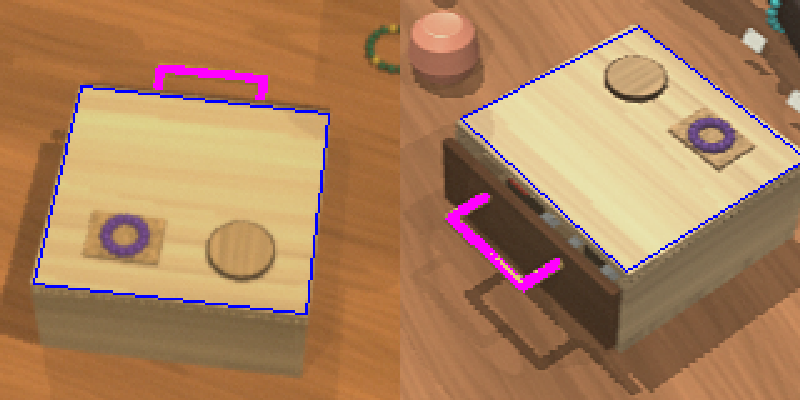

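The overlays fit. The chest-top quad gives a centre near (761,57) and a yaw of about 12.8°. Next I'll triangulate the bar ends and work out the approach.

```bash
cat >> h.py <<'E'
def delta(pos,yaw):
    """turn about tool z (deg) to bring tool y to world yaw (deg, mod 180), then shift in the turned tool frame"""
    from bench import telemetry
    s=telemetry.state();T=Ro.from_quat(s['ee_rot']);p=np.array(s['eef_pos'])
    y=T.as_matrix()[:,1];w=(yaw-np.degrees(np.arctan2(y[1],y[0]))+90)%180-90
    x=np.array([1.,0,0]);ax=T.as_matrix()
    tilt=np.degrees(np.arccos(np.clip(-ax[2,2],-1,1)))
    T2=T*Ro.from_rotvec([0,0,-w],degrees=True)
    print('t',s['time'],'pos',p.round(1),'rz',round(-w,1),'tilt',round(tilt,2),'shift',(T2.inv().apply(np.array(pos)-p)).round(1),'q',np.round(s['q'],2),'F',np.round(s['contact_force'],1))
E
python3 - <<'E'
from h import *
import pickle
d=pickle.load(open('d0.pkl','rb'));a,b=d['scene'],d['side']
L=tri(ray(a,(345.5,232)),ray(b,(291.5,237)));R=tri(ray(a,(303.5,228.5)),ray(b,(319,264)))
print(L,R,(L[0]+R[0])/2,np.degrees(np.arctan2(*(L[0]-R[0])[[1,0]]))-90)
m=(L[0]+R[0])/2
delta([m[0],m[1],231],12.8)
E
```

```text
(array([572.48721333,  67.32285094,  80.24426481]), np.float64(0.5279996295269278)) (array([597.90736778, -39.5488369 ,  78.98227091]), np.float64(2.523169339484026)) [585.19729055  13.88700702  79.61326786] 13.379566836183301
t 0.1 pos [ 202.3 -537.8  230.6] rz -82.2 tilt 0.09 shift [4.531e+02 4.956e+02 2.000e-01] q [-1.23  0.32  1.57 -0.    1.26 -0.02] F [ 0.1 -0.1 -0. ]
```

```bash
I="python3 -m inch"
$I '[[85,0,0,0,0,0,-7],[85,0,0,0,0,0,-7],[85,0,0,0,0,0,-7],[85,0,0,0,0,0,-7],[85,0,0,0,0,0,-7]]' >/dev/null
$I '[[85,0,0,0,0,0,-7],[85,0,0,0,0,0,-7],[85,0,0,0,0,0,-7],[85,0,0,0,0,0,-7],[85,0,0,0,0,0,-7]]' >/dev/null
$I '[[85,0,0,0,0,0,-6],[85,0,0,0,0,0,-6],[40,26,29,0,0,0,0],[40,26,29,0,0,0,0],[40,26,29,0,0,0,0]]'
python3 -c "
from h import *
delta([585.2,13.9,231],12.9)"
```

```text
time: 1.35
eef_pos: [270.5, -441.9, 230.6]
ee_rot: [0.626, 0.78, 0.0, -0.001]
contact_force: [0.9, -0.6, -0.1]
opening: 0.601
grip_force: 0.0
t 1.35 pos [ 270.5 -441.9  230.6] rz -0.4 tilt 0.08 shift [374.  408.6   0. ] q [-1.04  0.23  1.69  0.    1.22 -1.26] F [ 0.9 -0.6 -0.1]
```

```bash
I="python3 -m inch"
$I '[[40,26,29,0,0,0,0],[40,26,29,0,0,0,0],[40,26,29,0,0,0,0],[40,26,29,0,0,0,0],[40,26,29,0,0,0,0]]' >/dev/null
$I '[[40,26,29,0,0,0,0],[40,26,29,0,0,0,0],[40,26,29,0,0,0,0],[40,26,29,0,0,0,0],[40,26,29,0,0,0,0]]' >/dev/null
$I '[[40,26,29,0,0,0,0],[40,26,29,0,0,0,0],[40,16,19,0,0,0,0],[40,0,0,0,0,0,0],[40,0,0,0,0,0,0]]'
python3 - <<'E'
from h import *
from bench import get_image
import pickle
delta([585.2,13.9,231],12.9)
w=get_image('wrist');pickle.dump(w,open('w1.pkl','wb'));cv2.imwrite('pics/w1.png',w['color']);print(w['tool_from_camera'])
E
```

```text
time: 2.6
eef_pos: [556.9, -41.9, 230.5]
ee_rot: [0.624, 0.781, -0.001, -0.001]
contact_force: [-0.7, 0.2, -0.1]
opening: 0.472
grip_force: 0.0
t 2.6 pos [556.9 -41.9 230.5] rz -0.1 tilt 0.1 shift [48.1 40.  -0.6] q [-0.1   0.3   1.6  -0.    1.25 -0.32] F [-0.7  0.2 -0.1]
[[ 8.77956601e-05  9.50044788e-01  3.12113590e-01  8.11637839e+01]
 [ 9.99999736e-01  1.41671071e-04 -7.12527446e-04 -2.99537209e-01]
 [-7.21150453e-04  3.12113570e-01 -9.50044525e-01 -1.43062298e+02]
 [ 0.00000000e+00  0.00000000e+00  0.00000000e+00  1.00000000e+00]]
```

View pics/w1.png

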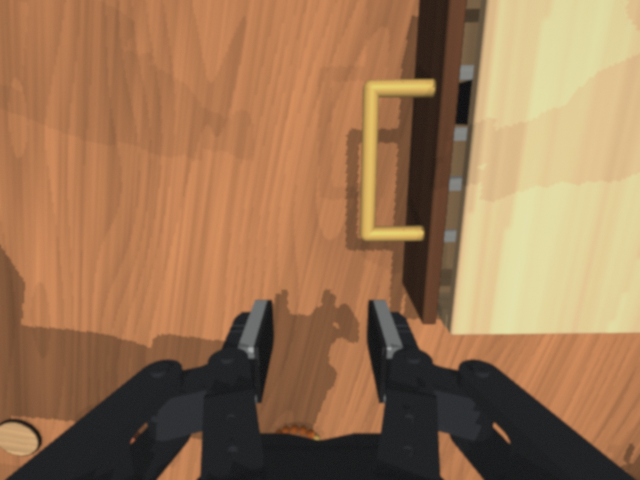

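The wrist view shows the bar at u≈370, running from v≈82 to 238, just left of the dark drawer front. It looks slightly tilted, so I'll measure it against the z=80 plane.

```bash
cat >> h.py <<'E'
def wray(w,uv,pos,quat):
    M=np.array(w['tool_from_camera']);T=Ro.from_quat(quat).as_matrix()
    return ray(w,uv,T@M[:3,3]+np.array(pos),T@M[:3,:3])
E
python3 - <<'E'
from h import *
from bench import telemetry
import pickle
w=pickle.load(open('w1.pkl','rb'));s=telemetry.state()
P=[plane(wray(w,uv,s['eef_pos'],s['ee_rot']),80) for uv in((371.5,88),(368,233))]
print(P);m=sum(P)/2;print(m,np.degrees(np.arctan2(*(P[0]-P[1])[[1,0]]))-90)
T=Ro.from_quat(s['ee_rot']);print(T.inv().apply(m-np.array(s['eef_pos'])))
E
```

```text
[array([569.96035082,  66.49048806,  80.        ]), array([596.00921052, -40.67805388,  80.        ])]
[582.98478067  12.90621709  80.        ] 13.661633377354079
[ 48.50113926  38.50998762 150.58359857]
```

```bash
I="python3 -m inch"
$I '[[40,24,19,0,0,0,-0.5],[40,24,19,0,0,0,0],[40,0,0,30,0,0,0],[40,0,0,30,0,0,0],[40,0,0,20,0,0,0]]' >/dev/null
$I '[[40,0,0,0,0,0,0],[40,0,0,0,0,0,0]]'
python3 -c "
from h import *
delta([583.5,13.2,60],13.2)"
```

```text
time: 3.23
eef_pos: [582.2, 11.2, 150.9]
ee_rot: [0.622, 0.783, -0.001, -0.001]
contact_force: [0.1, -0.4, 0.5]
opening: 0.467
grip_force: 0.0
t 3.2333 pos [582.2  11.2 150.9] rz -0.2 tilt 0.14 shift [ 1.7  2.  90.9] q [-0.    0.39  1.67 -0.    1.08 -0.23] F [ 0.1 -0.4  0.5]
```

```bash
I="python3 -m inch"
$I '[[40,1,2,25,0,0,0],[40,0,0,25,0,0,0],[40,0,0,25,0,0,0],[40,0,0,15,0,0,0],[40,0,0,0,0,0,0]]'
$I '[[0,0,0,0,0,0,0],[0,0,0,0,0,0,0],[0,0,0,0,0,0,0],[0,0,0,0,0,0,0],[0,0,0,0,0,0,0]]' 30
python3 -c "
from h import *
delta([583.5,13.2,60],13.2)"
```

```text
time: 3.65
eef_pos: [583.8, 13.0, 60.2]
ee_rot: [0.622, 0.783, -0.001, -0.001]
contact_force: [0.3, -0.0, 0.1]
opening: 0.468
grip_force: 0.0
time: 4.07
eef_pos: [585.9, 13.3, 63.6]
ee_rot: [0.622, 0.783, 0.001, 0.002]
contact_force: [-1.9, -3.4, 5.8]
opening: 0.127
grip_force: 29.5
t 4.0667 pos [585.9  13.3  63.6] rz -0.1 tilt 0.2 shift [ 0.4 -2.4  3.6] q [ 0.    0.49  1.76 -0.    0.89 -0.22] F [-1.9 -3.4  5.8]
```

```bash
I="python3 -m inch"
$I '[[0,0,-10,0,0,0,0],[0,0,-20,0,0,0,0],[0,0,-20,0,0,0,0],[0,0,-20,0,0,0,0],[0,0,-20,0,0,0,0]]'
$I '[[0,0,-15,0,0,0,0],[0,0,-10,0,0,0,0],[0,0,-10,0,0,0,0],[0,0,-5,0,0,0,0],[0,0,0,0,0,0,0]]'
$I '[[0,0,-5,0,0,0,0],[0,0,-4,0,0,0,0],[0,0,-4,0,0,0,0],[0,0,0,0,0,0,0]]'
```

```text
time: 4.48
eef_pos: [500.3, -7.2, 63.6]
ee_rot: [0.621, 0.783, 0.003, 0.004]
contact_force: [5.1, -2.8, 4.7]
opening: 0.126
grip_force: 30.5
time: 4.9
eef_pos: [459.6, -17.0, 63.5]
ee_rot: [0.621, 0.784, 0.001, 0.003]
contact_force: [-0.7, -5.8, 10.3]
opening: 0.125
grip_force: 31.0
time: 5.23
eef_pos: [448.1, -19.7, 63.5]
ee_rot: [0.621, 0.784, 0.002, 0.004]
contact_force: [1.4, -5.2, 9.3]
opening: 0.129
grip_force: 30.9
```

```bash
I="python3 -m inch"
$I '[[0,0,-5,0,0,0,0],[0,0,-4,0,0,0,0],[0,0,0,0,0,0,0]]'
$I '[[0,0,-4,0,0,0,0],[0,0,-3,0,0,0,0],[0,0,0,0,0,0,0]]'
```

```text
time: 5.48
eef_pos: [439.5, -21.8, 63.5]
ee_rot: [0.621, 0.784, 0.002, 0.004]
contact_force: [0.8, -5.4, 9.3]
opening: 0.128
grip_force: 30.9
time: 5.73
eef_pos: [433.2, -23.3, 63.5]
ee_rot: [0.621, 0.784, 0.002, 0.004]
contact_force: [2.6, -4.7, 8.7]
opening: 0.128
grip_force: 30.8
```

```bash
I="python3 -m inch"
$I '[[0,0,-3,0,0,0,0],[0,0,-2,0,0,0,0],[0,0,0,0,0,0,0]]'
$I '[[0,0,-2,0,0,0,0],[0,0,-2,0,0,0,0],[0,0,0,0,0,0,0]]'
```

```text
time: 5.98
eef_pos: [433.2, -23.4, 63.7]
ee_rot: [0.622, 0.783, 0.006, 0.008]
contact_force: [14.3, 2.2, -5.1]
opening: 0.127
grip_force: 29.9
time: 6.23
eef_pos: [433.2, -23.5, 63.8]
ee_rot: [0.623, 0.782, 0.009, 0.01]
contact_force: [23.4, 8.2, -15.0]
opening: 0.127
grip_force: 29.4
```

The force rose sharply with no further travel, so the drawer is at its stop. I'll relax, release, rise and look.

```bash
I="python3 -m inch"
$I '[[0,0,6,0,0,0,0],[0,0,0,0,0,0,0],[40,0,0,0,0,0,0],[40,0,0,0,0,0,0],[40,0,0,0,0,0,0]]'
$I '[[40,0,0,-20,0,0,0],[40,0,0,-40,0,0,0],[40,0,0,-40,0,0,0],[40,0,0,-40,0,0,0],[40,0,0,-40,0,0,0]]'
$I '[[60,0,30,-10,0,0,0],[60,0,35,0,0,0,0],[60,0,35,0,0,0,0],[60,0,0,0,0,0,0],[60,0,0,0,0,0,0]]'
python3 - <<'E'
from h import *
from bench import get_image,telemetry
import pickle
s=telemetry.state()
delta([585.2,13.9,231],13.2)
w=get_image('wrist');pickle.dump((w,s['eef_pos'],s['ee_rot']),open('w2.pkl','wb'));cv2.imwrite('pics/w2.png',w['color'])
E
```

```text
time: 6.65
eef_pos: [426.1, -22.8, 61.3]
ee_rot: [0.622, 0.783, -0.0, -0.001]
contact_force: [0.6, 0.1, -0.2]
opening: 0.468
grip_force: 0.0
time: 7.07
eef_pos: [425.7, -22.8, 242.8]
ee_rot: [0.622, 0.783, -0.0, -0.001]
contact_force: [0.8, -0.2, -1.7]
opening: 0.462
grip_force: 0.0
time: 7.48
eef_pos: [524.5, 0.2, 250.0]
ee_rot: [0.621, 0.783, -0.001, -0.001]
contact_force: [-0.9, -1.0, -0.1]
opening: 0.705
grip_force: 0.0
t 7.4833 pos [5.245e+02 2.000e-01 2.500e+02] rz -0.0 tilt 0.17 shift [-0.5 62.2 18.9] q [-0.02  0.23  1.64  0.    1.27 -0.25] F [-0.9 -1.  -0.1]
```

View pics/w2.png

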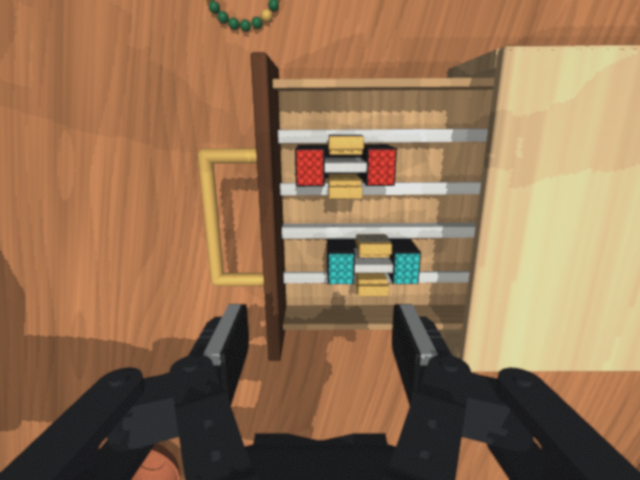

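The wrist view shows the drawer open. The turquoise cassette has beads at about (342,262) and (405,262) and catches at (375,248) and (373,286), in the bay on the robot's right. Coral is in the other bay, at (345,166).

```bash
cat > m2.py <<'E'
from h import *
import pickle,sys
def blobs(w):
    hsv=cv2.cvtColor(w['color'],cv2.COLOR_BGR2HSV);m=cv2.inRange(hsv,(80,120,60),(95,255,255))
    m=cv2.morphologyEx(m,cv2.MORPH_CLOSE,np.ones((7,7)));k,l,st,c=cv2.connectedComponentsWithStats(m)
    i=1+np.argsort(-st[1:,4])[:2];i=i[st[i,4]>100];print(st[i].tolist());return c[i]
def load(f): return pickle.load(open(f,'rb'))
E
python3 - <<'E'
from m2 import *
w,p,q=load('w2.pkl');c=blobs(w);P=[plane(wray(w,u,p,q),86) for u in c];print(P);m=sum(P)/2
D=P[0]-P[1];D=D*np.sign(D[0]);print(m,np.linalg.norm(D),'yaw',np.degrees(np.arctan2(D[1],D[0])))
T=Ro.from_quat(q)*Ro.from_rotvec([0,0,-90],degrees=True);print('shift after rz-90',T.inv().apply(m-np.array(p)))
E
```

```text
[[328, 253, 26, 30, 731], [393, 253, 27, 30, 728]]
[array([551.59454418, -36.90443136,  86.        ]), array([607.85665229, -23.7635676 ,  86.        ])]
[579.72559824 -30.33399948  86.        ] 57.77635425086167 yaw 13.146614157172841
shift after rz-90 [-47.27170796 -42.37494657 163.86765726]
```

```bash
I="python3 -m inch"
$I '[[65,0,0,0,0,0,-7],[65,0,0,0,0,0,-7],[65,0,0,0,0,0,-7],[65,0,0,0,0,0,-7],[65,0,0,0,0,0,-7]]' >/dev/null
$I '[[65,0,0,0,0,0,-7],[65,0,0,0,0,0,-7],[65,0,0,0,0,0,-7],[65,0,0,0,0,0,-7],[65,0,0,0,0,0,-7]]' >/dev/null
$I '[[65,0,0,0,0,0,-7],[65,0,0,0,0,0,-7],[65,0,0,0,0,0,-6],[65,-24,-21,30,0,0,0],[65,-23,-21,30,0,0,0]]' >/dev/null
$I '[[65,0,0,0,0,0,0],[65,0,0,0,0,0,0]]'
python3 - <<'E'
from m2 import *
from bench import get_image,telemetry
s=telemetry.state();w=get_image('wrist');pickle.dump((w,s['eef_pos'],s['ee_rot']),open('w3.pkl','wb'));cv2.imwrite('pics/w3.png',w['color'])
delta([579.7,-30.3,100],103.2)
c=blobs(w);p,q=s['eef_pos'],s['ee_rot']
w2,p2,q2=load('w2.pkl');c2=blobs(w2)
o=c[np.argsort(c[:,1])];print(o)
# match: nearest on plane
a=[(u,plane(wray(w,u,p,q),86)) for u in c];b=[(u,plane(wray(w2,u,p2,q2),86)) for u in c2]
for u,P in a:
    v,Q=min(b,key=lambda t:np.linalg.norm(t[1]-P));print(P.round(1),Q.round(1),tri(wray(w,u,p,q),wray(w2,v,p2,q2)))
E
```

```text
time: 8.95
eef_pos: [575.4, -29.9, 191.5]
ee_rot: [-0.113, 0.994, 0.001, -0.003]
contact_force: [-1.1, 1.1, 0.8]
opening: 0.762
grip_force: 0.0
t 9.0 pos [575.8 -29.4 193.2] rz -0.1 tilt 0.18 shift [-3.9 -1.8 93.2] q [-0.07  0.35  1.62  0.    1.18 -1.87] F [ 0.6 -0.   0.5]
[[290, 190, 43, 33, 1351], [293, 270, 40, 28, 1072]]
[[328, 253, 26, 30, 731], [393, 253, 27, 30, 728]]
[[311.42931162 205.71428571]
 [312.85354478 283.76026119]]
[551.2 -40.1  86. ] [551.6 -36.9  86. ] (array([552.81491733, -39.83322505,  78.29743169]), np.float64(0.08286775949807758))
[607.4 -26.4  86. ] [607.9 -23.8  86. ] (array([610.02287183, -25.88601732,  79.77484366]), np.float64(0.10423257621287811))
```

View pics/w3.png

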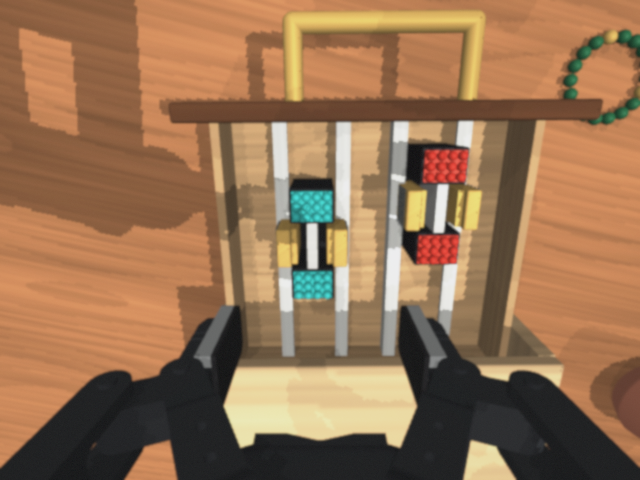

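The closer wrist view shows the turquoise beads at (311,206) and (313,284) with the catches beside them at v≈243. The fingers are nearly centred, so I'll centre and descend, let it settle, then re-measure.

```bash
I="python3 -m inch"
$I '[[65,-4,-3,30,0,0,0],[65,0,-1,30,0,0,0],[65,0,0,0,0,0,0],[65,0,0,0,0,0,0],[65,0,0,0,0,0,0]]'
python3 - <<'E'
from m2 import *
from bench import get_image,telemetry
s=telemetry.state();w=get_image('wrist');pickle.dump((w,s['eef_pos'],s['ee_rot']),open('w4.pkl','wb'))
p,q=s['eef_pos'],s['ee_rot'];c=blobs(w);w2,p2,q2=load('w2.pkl');b=[(u,plane(wray(w2,u,p2,q2),86)) for u in blobs(w2)]
P=[plane(wray(w,u,p,q),86) for u in c];m=sum(P)/2;print(c,m)
for u,Q0 in zip(c,P):
    v,Q=min(b,key=lambda t:np.linalg.norm(t[1]-Q0));print(tri(wray(w,u,p,q),wray(w2,v,p2,q2)))
hsv=cv2.cvtColor(w['color'],cv2.COLOR_BGR2HSV);k=cv2.inRange(hsv,(18,110,120),(32,255,255));k[:,:250]=0;k[:,380:]=0;k[:120]=0
n,l,st,cc=cv2.connectedComponentsWithStats(k);print([(a.tolist(),d.round(1).tolist()) for a,d in zip(st[1:],cc[1:]) if a[4]>60])
D=P[0]-P[1];D*=np.sign(D[0]);print('yaw',np.degrees(np.arctan2(D[1],D[0])))
delta([m[0],m[1],54],103.2)
E
```

```text
time: 9.42
eef_pos: [582.8, -31.9, 136.4]
ee_rot: [-0.114, 0.993, -0.0, 0.002]
contact_force: [-0.2, 0.2, 0.9]
opening: 0.762
grip_force: 0.0
[[289, 195, 55, 41, 2122], [293, 294, 49, 35, 1637]]
[[328, 253, 26, 30, 731], [393, 253, 27, 30, 728]]
[[316.11215834 214.44392083]
 [317.26939524 310.95235186]] [579.22294093 -33.62869389  86.        ]
(array([552.97861356, -39.99669541,  77.97642391]), np.float64(0.20240164642295805))
(array([610.22117898, -26.00426765,  79.81442812]), np.float64(0.3289035446442457))
[([271, 231, 29, 60, 1404], [284.6, 262.4]), ([335, 230, 28, 60, 1329], [348.9, 262.6])]
yaw 13.618691742591315
t 9.4667 pos [583.2 -32.  136.7] rz -0.1 tilt 0.26 shift [ 4.6 -0.5 82.7] q [-0.07  0.41  1.69 -0.    1.05 -1.87] F [-0.1  0.2  0.5]
```

```bash
I="python3 -m inch"
$I '[[65,3,0,25,0,0,0],[65,0,0,25,0,0,0],[65,0,0,20,0,0,0],[65,0,0,10,0,0,0],[65,0,0,0,0,0,0]]'
$I '[[65,0,0,4,0,0,0],[65,0,0,0,0,0,0],[65,0,0,0,0,0,0]]'
python3 - <<'E'
from m2 import *
from bench import get_image
delta([581,-33.3,52],103.2)
cv2.imwrite('pics/w5.png',get_image('wrist')['color'])
E
```

```text
time: 9.88
eef_pos: [578.7, -32.7, 53.3]
ee_rot: [-0.114, 0.993, 0.0, -0.001]
contact_force: [-0.5, -0.6, -0.2]
opening: 0.763
grip_force: 0.0
time: 10.13
eef_pos: [580.3, -32.9, 51.2]
ee_rot: [-0.114, 0.993, -0.0, 0.001]
contact_force: [-0.0, -0.9, -0.8]
opening: 0.762
grip_force: 0.0
t 10.1333 pos [580.3 -32.9  51.2] rz -0.1 tilt 0.15 shift [-0.6 -0.5 -0.8] q [-0.08  0.5   1.79 -0.    0.86 -1.88] F [-0.  -0.9 -0.8]
```

View pics/w5.png

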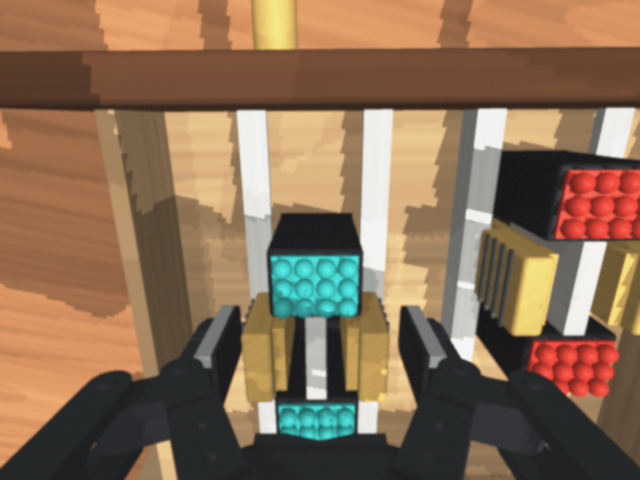

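The wrist view shows the fingers at u≈240 and u≈400, straddling the catch pads (u≈244–388), so they are centred and clear of coral. I'll pinch now.

```bash
I="python3 -m inch"
$I '[[45,0,0,0,0,0,0],[40,0,0,0,0,0,0],[30,0,0,0,0,0,0],[30,0,0,0,0,0,0],[30,0,0,0,0,0,0]]' 40
$I '[[25,0,0,0,0,0,0],[25,0,0,0,0,0,0],[25,0,0,0,0,0,0]]'
```

```text
time: 10.6
eef_pos: [581.0, -33.7, 52.0]
ee_rot: [-0.114, 0.993, -0.001, 0.002]
contact_force: [-0.4, -2.0, 10.2]
opening: 0.385
grip_force: 41.0
time: 10.85
eef_pos: [581.0, -33.7, 52.0]
ee_rot: [-0.114, 0.993, -0.001, 0.002]
contact_force: [-1.0, -3.0, 9.8]
opening: 0.384
grip_force: 41.0
```

```bash
I="python3 -m inch"
$I '[[25,0,0,-3,0,0,0],[25,0,0,-4,0,0,0],[25,0,0,0,0,0,0]]'
$I '[[25,0,0,-6,0,0,0],[25,0,0,-6,0,0,0],[25,0,0,0,0,0,0]]'
```

```text
time: 11.1
eef_pos: [579.2, -32.7, 57.1]
ee_rot: [-0.114, 0.993, 0.0, -0.0]
contact_force: [0.1, 0.7, -2.5]
opening: 0.384
grip_force: 40.6
time: 11.35
eef_pos: [580.1, -32.8, 70.0]
ee_rot: [-0.114, 0.993, -0.0, 0.001]
contact_force: [1.4, -0.2, -2.3]
opening: 0.378
grip_force: 40.6
```

The load on the tool is about 2.4 N, which matches the cassette hanging free. I'll lift it.

```bash
I="python3 -m inch"
$I '[[25,0,0,-10,0,0,0],[25,0,0,-15,0,0,0],[25,0,0,-18,0,0,0],[25,0,0,-18,0,0,0],[25,0,0,-18,0,0,0]]'
$I '[[25,0,0,-18,0,0,0],[25,0,0,-18,0,0,0],[25,0,0,-18,0,0,0],[25,0,0,-15,0,0,0],[25,0,0,-8,0,0,0]]'
$I '[[25,0,0,-3,0,0,0],[25,0,0,0,0,0,0],[25,0,0,0,0,0,0],[25,0,0,0,0,0,0],[25,0,0,0,0,0,0]]'
python3 - <<'E'
from m2 import *
from bench import get_image
a=get_image('wrist')['color'];b=get_image('side')['color']
cv2.imwrite('pics/e.png',np.hstack([cv2.resize(a,(400,300)),cv2.resize(b[130:355,200:500],(400,300))]))
delta([581,-33.3,220],103.2)
E
```

```text
time: 11.77
eef_pos: [579.1, -32.8, 149.1]
ee_rot: [-0.114, 0.993, -0.0, -0.0]
contact_force: [0.1, 0.7, -2.5]
opening: 0.38
grip_force: 40.5
time: 12.18
eef_pos: [580.0, -32.9, 227.5]
ee_rot: [-0.114, 0.993, -0.0, 0.002]
contact_force: [1.3, 0.4, -2.3]
opening: 0.382
grip_force: 40.6
time: 12.6
eef_pos: [578.8, -32.8, 226.7]
ee_rot: [-0.114, 0.993, 0.0, -0.001]
contact_force: [-0.3, 0.5, -3.0]
opening: 0.385
grip_force: 40.6
t 12.7 pos [579.1 -32.8 227.1] rz -0.1 tilt 0.08 shift [-1.8 -0.9  7.1] q [-0.08  0.33  1.56 -0.    1.25 -1.88] F [ 0.7  0.6 -2.9]
```

View pics/e.png

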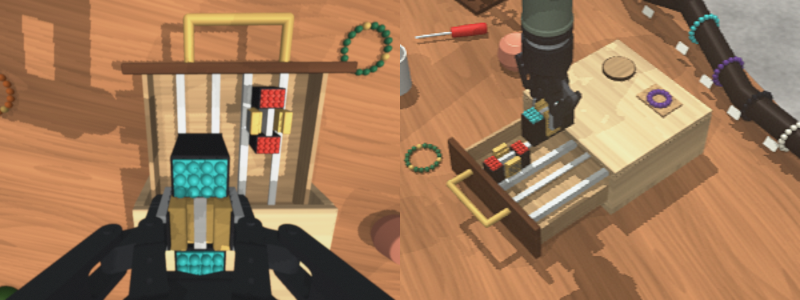

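The turquoise cassette hangs level in the pinched fingers, clear above the drawer, with its underside at about 205 mm. Coral is still in its bay and the drawer is open. I'll let the arm settle and hand in.

```bash
python3 -m inch '[[25,0,0,0,0,0,0],[25,0,0,0,0,0,0],[25,0,0,0,0,0,0],[25,0,0,0,0,0,0],[25,0,0,0,0,0,0]]'
python3 -c "
from bench import ctrl
print(ctrl.hand_in())"
```

```text
time: 13.12
eef_pos: [579.3, -32.8, 227.8]
ee_rot: [-0.114, 0.993, -0.0, -0.0]
contact_force: [0.2, 0.2, -2.3]
opening: 0.376
grip_force: 40.6
the job is handed in; nothing more can be done
None
```

I've handed the job in at about 13 s: the drawer is open at its stop, the turquoise cassette is held level by its pinched catches with its underside about 88 mm above the chest top, and coral is still in its bay; the hand-in gave no verdict back.

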